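# Break down the pinned spindle stack into the packing trays

### The arm

A 6-joint arm with a two-finger parallel gripper is mounted at the origin on the work surface. World frame = base frame: x ahead of the robot, y to its left, z up, the work surface at z = 0. Lengths are in m, angles in rad, forces in N, time in s.
With the tool pointing down it reaches from about 0.375 to 0.975 m from the base axis. Payload 3.8 kg.
Tool frame: the origin (TCP) lies midway between the tips of the shut fingers; the grasp point (between the pads) lies 19 mm behind it; x points along the fingers, y is the direction in which the jaws open and shut, and the axes are right-handed (so a half turn about x gives the same grasp; the last joint's range is limited). The gripper opens to 88 mm and grips with 3 to 60 N. Pads are 18 mm wide; open, the fingers measure 123 mm over their backs; the gripper's body (75 mm by 187 mm) begins 45 mm behind the grasp point.
Start: joints at [-1.342, 0.264, 1.604, -0, 1.274, -0.037], TCP at [0.177, -0.651, 0.239] pointing down, gripper open.
Joint ranges: [-2.63, 2.63], [-0.94, 2.18], [0.31, 2.57], [-1.31, 4.45], [0, 2.66], [-2.55, 2.55]. Speed limits (rad/s): [2.57, 2.57, 3.14, 3.14, 3.14, 3.14].

### API

Orientations are given as a rotation vector (axis times angle).
In Python, from cell import manip, inverse_kinematics, cams, order gives the robot as it stands. Calls block until the motion is done:
- manip.move_pose(position, orientation): joint-space move of the TCP to a pose.
- manip.move_linear(position, rate=0.15, rot=None): straight line of the TCP; rot=None keeps the orientation; rate is the mean speed in m/s.
- manip.set_joints(angles): joint-space move.
- manip.set_gripper(opening, force=None): finger opening in m; force is the grip in N (None keeps the last); returns when the fingers have stopped.
- manip.dwell(seconds).
- inverse_kinematics(position, orientation): joint angles nearest the present ones, or None.
- manip.state(): the state.
- cams.capture(name): name is "scene" or "top" or "wrist"; returns a dict with "image" (400x640x3 uint8, blue, green, red), "z_map" (400x640 float32, m along the optical axis (not along the pixel's ray), 0 where there is no reading), "intrinsics" (3x3 intrinsics, pixels), "position" and "orientation" of the camera in the world; the wrist camera has in their place "T_tool_cam" (4x4, takes a point from camera to tool coordinates, whose origin is the TCP and whose axes are the tool frame's). Camera axes: x right, y down, z forward; pixel columns grow to the right and rows downward; lengths in m; the calibration is good to about 2 mm. The wrist camera is an equidistant fisheye: a pixel r from the principal point sees the ray r / f radians off the axis. A picture is of the moment at which its call begins: read the wrist's pose just before it.
A pose or a line that the arm cannot do raises manip.IKError and nothing moves.
- order.close_job(): hands the job in, once; it reports no verdict.
The state is a dict: "clock": time; "joint_pos": joint angles; "joint_velocities": joint speeds; "tau": joint torques, N m; "tool_pos": TCP position; "tcp_rot": TCP orientation; "contact_force": force on the tool from outside, world axes, zero at the start; "moment": the same for the moment, N m; "gripper_width": finger opening in m.
Only numpy, scipy, OpenCV 4.12 (cv2) and the standard library are available. Lean on these libraries where they do the work, as an engineer would, in place of code of your own. Each camera call takes 0.05 s, during which the arm holds its last target. There are 200 camera calls.

### The job

Draw the spring clip sideways out of the spindle post and lay it in the middle of the square metal dish. Then take the brass parts off the post one at a time from the top and lay each flat in the middle of the tray of its own shape: the hexagon nut in the hexagonal tray, the round collar in the round tray, and the eared flange lengthwise in the oblong tray. Do not disturb the thread plug gauge.

Things in the scene. Friction and masses are not known exactly. Their poses are not given: they have to be found in the camera images.
- spindle: Fixed: dark steel round base 120 mm wide, 10 thick, with an upright steel post 16 mm in diameter, 69 mm high over the cart top. Origin on the post axis at the cart top, z up. Post cross-drilled along x: hole 8 mm wide, 51 to 59 mm up. Stacked on the post: flange (10 to 24 mm up), collar (24 to 38), nut (38 to 52); the clip goes through the hole just above the nut.
- clip: Rigid steel R-clip, 5 mm wire, 92 mm long, flat on the nut. Origin mid-length, at the wire's underside; x towards the loop. Straight leg at y=0, x=-45 to +13 mm, through the post (axis at x=-21); outer leg at y=+12. Loop: eye 22 mm wide outside, straight sides x=+19 to +35, overhangs the nut; pinch it across y at x=+27. Drawn level along +x it clears the post after 32 mm.
- nut: Brass hexagon nut, topmost part on the post: 40 mm across flats, 14 mm thick, bore 26 mm, loose on the post. Origin at the centre of its underside, z up; one pair of flats faces +x and -x (others every 60 degrees). About 100 g.
- collar: Plain round brass collar, middle part on the post: 54 mm outside diameter, 14 mm thick, bore 26 mm, loose on the post. Origin at the centre of its underside, z up. About 210 g.
- flange: Brass flange with two ears, lowest part on the post: 98 mm long along its x over the ears, parallel flat sides 48 mm apart along y in the middle (from x = -28 to +28 mm), ears 26 mm wide, 14 mm thick, bore 26 mm, loose on the post. Origin at the centre of its underside, z up. About 360 g.
- hex_tray: Low hexagonal plywood tray with a wooden rim, place of the nut: 70 mm across flats inside, 78 mm outside; flats face its +x and -x. Fixed. Origin at the centre of its underside on the cart top, z up; floor 4 mm above the origin, rim 3 mm higher (7 mm above the cart top).
- round_tray: Low round plywood tray with a wooden rim, place of the collar: 82 mm inside diameter, 90 mm outside. Fixed. Origin at the centre of its underside on the cart top, z up; floor 4 mm above the origin, rim 3 mm higher (7 mm above the cart top).
- long_tray: Low oblong (rectangular) plywood tray with a wooden rim, place of the flange: inside 124 mm along its x and 76 mm along its y; rim 3 mm wide. Fixed. Origin at the centre of its underside on the cart top, z up; floor 4 mm above the origin, rim 3 mm higher (7 mm above the cart top).
- clip_dish: Low square grey metal dish with an aluminium rim, place of the clip: 120 mm by 120 mm inside; rim 3 mm wide. Fixed. Origin at the centre of its underside on the cart top, z up; floor 4 mm above the origin, rim 3 mm higher (7 mm above the cart top).
- plug_gauge: Steel thread plug gauge lying on the cart top, to be left alone: 126 mm long along its x, hexagonal handle 18 mm across flats, the tallest part. Origin at about mid-length at the cart top.
There are look-alikes about, which are no part of the job. What is shaped like the long_tray but red is not meant.

How it is judged:
By the outcome, as a careful person would: the job done as asked, in the order asked, and still so for the second after the job is handed in, with the robot touching nothing.
It also fails if it takes over 128 s, if anything falls off the work surface, if the arm or the gripper's body presses on something with over 40 N, if the wrist force passes 120 N, or if a joint passes its speed limit or range.

## Working session

There is one attempt and no reset: what is moved stays moved. The work goes in short steps, each a Python script; the robot and the scene stay as the last script left them, time stands still between calls to the robot, and variables do not carry over. Pictures are saved under pics/ and viewed, about 12 in all and at most 16, crops included, and the job is handed in when it is done.

```bash
ls; mkdir -p pics; python3 - <<'E'
from cell import manip,cams
import cv2,numpy as np,pickle
for n in ["scene","top"]:
    c=cams.capture(n); cv2.imwrite(f"pics/{n}0.png",c["image"]); pickle.dump(c,open(f"{n}0.pkl","wb"))
    print(n,c["intrinsics"].tolist(),c["position"],c["orientation"])
s=manip.state();print(s["clock"],s["tool_pos"],s["tcp_rot"],s["gripper_width"])
E
```

```text
pics
scene [[455.84196766222976, 0.0, 313.07248427641855], [0.0, 455.84196766222976, 201.19060716891195], [0.0, 0.0, 1.0]] [0.84472682 0.67108061 0.86242299] [-0.62987401 -2.7233814   1.01387729]
top [[520.0998087467028, 0.0, 314.4974637078487], [0.0, 520.0998087467028, 200.7559365258879], [0.0, 0.0, 1.0]] [0.25251249 0.07172207 1.20591013] [-2.0529906   2.15250748 -0.23576773]
0.1 [ 0.17717002 -0.65068866  0.23752591] [ 2.08007883  0.28017701 -2.0804931 ] 0.08790245104148033
```

View pics/scene0.png

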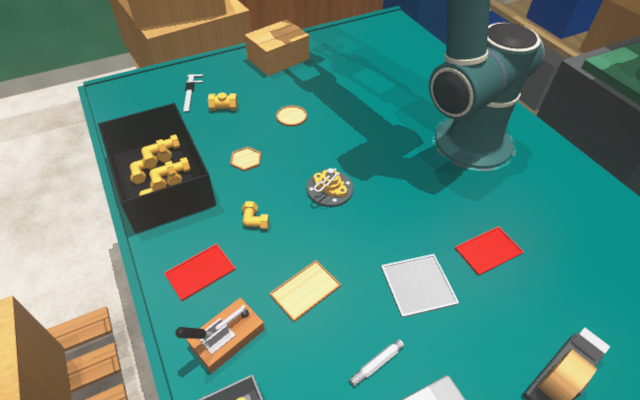

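View pics/top0.png

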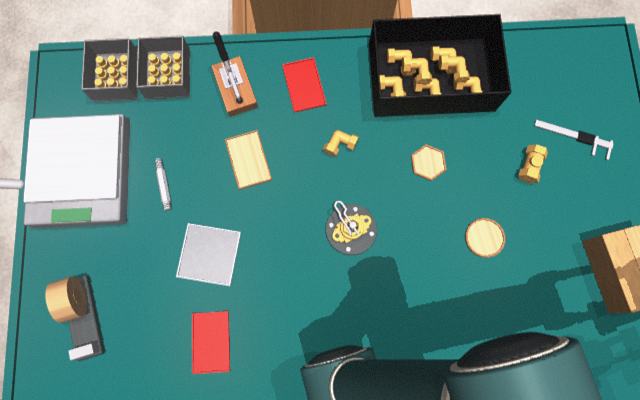

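Scene picture: robot at upper right, spindle near (330,187), the dish at (420,284), plain wood oblong at (305,290), with red oblongs at (200,271) and (489,250).
Top picture: spindle (350,228), hex tray (428,162), round tray (485,238), dish (208,254) and plug gauge (163,184). There are three long_tray candidates: wood at (248,159), red at (304,84) and red at (210,342). The task rules out red, so it is the wood one. I'll measure now and confirm in a crop.

```bash
cat > h.py <<'E'
import numpy as np,cv2,pickle
from scipy.spatial.transform import Rotation as R
def ray_plane(c,uv,z):
    K=c["intrinsics"];uv=np.atleast_2d(np.asarray(uv,float))
    d=np.c_[(uv[:,0]-K[0,2])/K[0,0],(uv[:,1]-K[1,2])/K[1,1],np.ones(len(uv))]@R.from_rotvec(c["orientation"]).as_matrix().T
    p=np.asarray(c["position"]);return p+d*((z-p[2])/d[:,2])[:,None]
def zcloud(c):
    K=c["intrinsics"];v,u=np.mgrid[:400,:640];z=c["z_map"]
    P=np.stack([(u-K[0,2])/K[0,0]*z,(v-K[1,2])/K[1,1]*z,z],-1)
    return P@R.from_rotvec(c["orientation"]).as_matrix().T+np.asarray(c["position"])
def blob(c,mask,uv,z):
    """metric contour of the mask blob nearest pixel uv, on plane z: min-area-rect and centroid in world"""
    cs,_=cv2.findContours(mask,cv2.RETR_EXTERNAL,cv2.CHAIN_APPROX_NONE)
    cs=[k for k in cs if cv2.contourArea(k)>150]
    k=min(cs,key=lambda k:np.hypot(*(np.array(cv2.minAreaRect(k)[0])-uv)))
    w=(ray_plane(c,k[:,0,:],z)[:,:2]*1000).astype(np.float32)
    h=cv2.convexHull(w);m=cv2.moments(h)
    return np.array([m["m10"],m["m01"]])/m["m00"],cv2.minAreaRect(h),h
E
python3 - <<'E'
from h import *
pts={"top":dict(hex=(428,162),rnd=(485,238),long=(248,159),dish=(208,254),gauge=(163,184),spin=(350,228)),
"scene":dict(hex=(245,158),rnd=(292,115),long=(305,290),dish=(420,284),gauge=(378,362),spin=(330,187))}
for n in pts:
    c=pickle.load(open(n+"0.pkl","rb"));hsv=cv2.cvtColor(c["image"],cv2.COLOR_BGR2HSV);P=zcloud(c)
    H,S,V=cv2.split(hsv)
    fg=((~((H>75)&(H<100)&(S>110)))*255).astype(np.uint8)
    for k,uv in pts[n].items():
        ce,r,h=blob(c,fg,uv,0.007 if k not in("gauge",) else .009)
        u,v=uv
        print(n,k,ce.round(1),np.round(r[0],1),np.round(r[1],1),round(r[2],1),"z",np.round(np.median(P[v-2:v+3,u-2:u+3,2])*1000,1))
    print("table z",[np.round(P[y,x,2]*1000,1) for x,y in([(400,220),(280,230),(300,180)] if n=="top" else [(380,220),(300,230),(350,330)])])
t=pickle.load(open("top0.pkl","rb"))["image"]
a=cv2.resize(t[180:280,300:400],(400,400),interpolation=cv2.INTER_CUBIC)
b=cv2.resize(t[110:210,200:300],(400,400),interpolation=cv2.INTER_CUBIC)
cv2.imwrite("pics/crop1.png",np.hstack([a,b]))
E
```

```text
top hex [ 607.2 -212.3] [ 607.3 -212.4] [81.7 91.2] 33.2 z 6.3
top rnd [ 419.2 -326.2] [ 419.3 -325.7] [92.3 94.1] 40.3 z 5.7
top long [636.1 221.3] [636.  221.2] [135.5  85.5] 14.1 z 5.4
top dish [410.6 316.7] [410.5 316.9] [130.1 130.5] 77.9 z 4.6
top gauge [582.8 424.7] [583.8 424.7] [132.5  23.6] 11.9 z 18.8
top spin [456.3 -15.1] [453.3 -16.3] [119.1 120.8] 72.0 z 56.6
table z [np.float64(4.8), np.float64(-0.3), np.float64(0.4)]
scene hex [ 605.2 -209.8] [ 606.  -209.4] [97.4 80.6] 68.1 z 3.6
scene rnd [ 417.5 -323.9] [ 418.3 -323.2] [98.7 89.7] 64.5 z 3.7
scene long [633.3 222.8] [633.3 222.8] [134.3  86.9] 14.1 z 3.8
scene dish [408.2 317.8] [408.1 317.7] [131.8 130.5] 78.0 z 4.5
scene gauge [577.6 425.3] [577.9 425.4] [132.8  22.9] 11.3 z 18.0
scene spin [449.9 -16.7] [451.4 -15.7] [121.3 124.7] 7.8 z 35.1
table z [np.float64(-0.2), np.float64(0.5), np.float64(0.9)]
```

View pics/crop1.png

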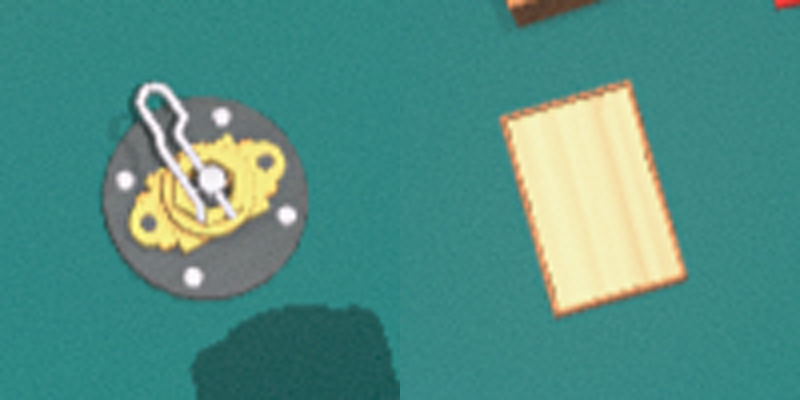

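The crop confirms the long tray: plain wood, wood rim. The clip's loop points towards up-left in the image, which is world +x, +y. Next is a wrist view over the spindle.

```bash
cat >> h.py <<'E'
def rot(yaw):
    """tool pointing down, jaw axis at yaw"""
    x=np.array([0,0,-1.]);y=np.array([np.cos(yaw),np.sin(yaw),0]);return R.from_matrix(np.c_[x,y,np.cross(x,y)]).as_rotvec()
def wshot(name):
    from cell import manip,cams
    s=manip.state();c=cams.capture("wrist");c["tool_pos"]=s["tool_pos"];c["tcp_rot"]=s["tcp_rot"]
    pickle.dump(c,open(name+".pkl","wb"));return c
def wcam(c):
    Rt=R.from_rotvec(c["tcp_rot"]).as_matrix();T=np.asarray(c["T_tool_cam"])
    return Rt@T[:3,:3],Rt@T[:3,3]+c["tool_pos"]
def wray(c,uv,z):
    K=c["intrinsics"];uv=np.atleast_2d(np.asarray(uv,float));Rc,p=wcam(c)
    a=(uv-K[:2,2])/[K[0,0],K[1,1]];r=np.hypot(*a.T)+1e-12
    d=np.c_[a*(np.sin(r)/r)[:,None],np.cos(r)]@Rc.T
    return p+d*((z-p[2])/d[:,2])[:,None]
def rectify(c,xy,z,half=.09,s=400):
    """top view (x up, y left) of plane z about xy, s px wide; returns image"""
    g=np.linspace(half,-half,s);X,Y=np.meshgrid(xy[0]+g,xy[1]+g,indexing="ij")
    Rc,p=wcam(c);q=(np.stack([X,Y,np.full_like(X,z)],-1)-p)@Rc;K=c["intrinsics"]
    rho=np.hypot(q[...,0],q[...,1]);th=np.arctan2(rho,q[...,2])/(rho+1e-12)
    return cv2.remap(c["image"],(q[...,0]*th*K[0,0]+K[0,2]).astype(np.float32),(q[...,1]*th*K[1,1]+K[1,2]).astype(np.float32),cv2.INTER_LINEAR)
E
python3 - <<'E'
from h import *
from cell import manip,inverse_kinematics
for y in(120,-60): print(y,inverse_kinematics([.453,-.016,.26],rot(np.radians(y))))
y=min((120,-60),key=lambda y:abs((inverse_kinematics([.453,-.016,.26],rot(np.radians(y)))or[9]*6)[5]))
manip.move_pose([.453,-.016,.26],rot(np.radians(y)))
c=wshot("w1");print(y,c["intrinsics"],c["T_tool_cam"],manip.state()["clock"],manip.state()["joint_pos"])
cv2.imwrite("pics/w1.png",c["image"])
cv2.imwrite("pics/w1r.png",rectify(c,(.453,-.016),.0545,.09,600))
E
```

```text
120 [-9.02657105e-02 -1.80500776e-01  2.02650046e+00 -4.44089210e-16
  1.29559297e+00 -2.18466081e+00]
-60 [-9.02657105e-02 -1.80500776e-01  2.02650046e+00 -4.44089210e-16
  1.29559297e+00  9.56931841e-01]Traceback (most recent call last):
  File "<stdin>", line 4, in <module>
  File "<stdin>", line 4, in <lambda>
ValueError: The truth value of an array with more than one element is ambiguous. Use a.any() or a.all()
```

```bash
python3 - <<'E'
from h import *
from cell import manip,inverse_kinematics
manip.move_pose([.453,-.016,.26],rot(np.radians(-60)))
c=wshot("w1");print(c["intrinsics"],c["T_tool_cam"],manip.state()["clock"])
cv2.imwrite("pics/w1r.png",rectify(c,(.453,-.016),.0545,.09,600))
E
```

```text
[[309.70691629   0.         316.89619078]
 [  0.         309.70691629 198.54139857]
 [  0.           0.           1.        ]] [[ 2.25504854e-04 -2.55919796e-01  9.66697992e-01 -1.44644789e-01]
 [ 9.99999883e-01  4.71587761e-04 -1.08427021e-04 -4.30424566e-04]
 [-4.28134320e-04  9.66697903e-01  2.55919873e-01 -6.64434550e-02]
 [ 0.00000000e+00  0.00000000e+00  0.00000000e+00  1.00000000e+00]] 2.6083
```

View pics/w1r.png

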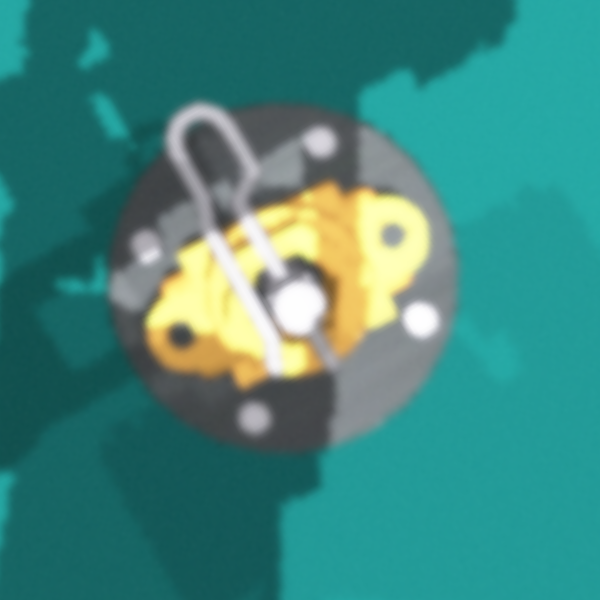

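The rectified wrist view is 0.3 mm/px. It shows the post top at (299,305), the straight leg from (246,218) to (335,368), and the loop eye centred near (225,160). So the clip heads about 30.7°. I'll take the same view turned half round to cancel the camera mount error.

```bash
python3 - <<'E'
from h import *
from cell import manip
manip.move_pose([.453,-.016,.26],rot(np.radians(120)))
c2=wshot("w2");c1=pickle.load(open("w1.pkl","rb"))
ims=[]
for c in(c1,c2):
    im=rectify(c,(.453,-.016),.069,.09,600);hsv=cv2.cvtColor(im,cv2.COLOR_BGR2HSV)
    m=((hsv[...,1]<50)&(hsv[...,2]>200)).astype(np.uint8)
    m[:240]=0;m[370:]=0;m[:,:230]=0;m[:,370:]=0
    m=cv2.morphologyEx(m,cv2.MORPH_OPEN,np.ones((31,31),np.uint8))
    M=cv2.moments(m,True);print(M["m00"],M["m10"]/max(M["m00"],1),M["m01"]/max(M["m00"],1))
    im=rectify(c,(.453,-.016),.0545,.09,600);ims.append(im[80:400,130:450])
    # base circle
    im=rectify(c,(.453,-.016),.010,.09,600);hsv=cv2.cvtColor(im,cv2.COLOR_BGR2HSV)
    m=(~((hsv[...,0]>75)&(hsv[...,0]<100)&(hsv[...,1]>110))).astype(np.uint8)
    cs,_=cv2.findContours(m,cv2.RETR_EXTERNAL,cv2.CHAIN_APPROX_NONE);k=max(cs,key=cv2.contourArea)
    print("base",cv2.minEnclosingCircle(k),cv2.fitEllipse(k))
cv2.imwrite("pics/w12.png",cv2.resize(np.hstack(ims),(800,400)));print(manip.state()["clock"])
E
```

```text
1344.0 292.52232142857144 298.45386904761904
base ((290.5, 286.5), 211.84085083007812) ((293.3555603027344, 296.2932434082031), (390.22564697265625, 404.6078796386719), 146.0020751953125)
1455.0 293.8501718213058 299.4151202749141
base ((276.0, 265.0), 240.13340759277344) ((288.5300598144531, 289.0691223144531), (380.21331787109375, 447.7241516113281), 148.77655029296875)
5.3083
```

View pics/w12.png

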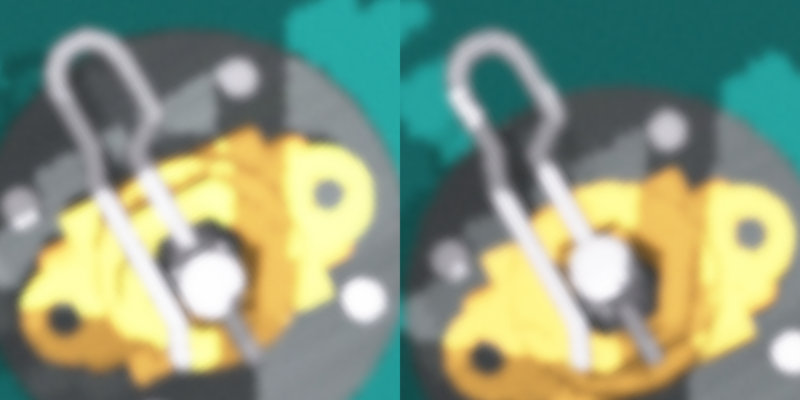

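Both views agree to about 0.4 mm. The post axis is at (0.4533, −0.0140), the clip heads 30.8°, and the eye centre is about 1.5 mm off the leg line. Now I'll grasp, draw and lay the clip.

```bash
python3 - <<'E'
from h import *
from cell import manip
a=np.radians(30.8);d=np.array([np.cos(a),np.sin(a)]);n=np.array([-d[1],d[0]])
ax=np.array([.4533,-.0140]);g=ax+.048*d-.0015*n
q=rot(a-np.pi/2)
def st(t): s=manip.state();print(t,round(s["clock"],2),np.round(s["tool_pos"],4),np.round(s["contact_force"],1),round(s["gripper_width"],4))
manip.move_pose([*g,.14],q);manip.set_gripper(.044,5)
manip.move_linear([*g,.048],.1);st("down")
manip.set_gripper(.0,5);st("grip5");manip.set_gripper(.0,25);st("grip25")
manip.move_linear([*(g+.055*d),.048],.05);st("drawn")
manip.move_linear([*(g+.055*d),.16],.15);st("up")
c=wshot("w3");cv2.imwrite("pics/w3.png",c["image"])
E
```

```text
down 9.84 [0.496  0.0093 0.0486] [ 0.6 -0.2 -0.4] 0.0439
grip5 10.3 [0.4956 0.0093 0.0483] [-0.1 -0.7 -0.3] 0.0216
grip25 10.52 [0.4956 0.0093 0.0482] [0.8 0.1 1.4] 0.0206
drawn 11.77 [0.5422 0.0374 0.0479] [ 0.4  0.1 -0.2] 0.0204
up 12.67 [0.5417 0.0374 0.159 ] [-0.9  0.3 -0.3] 0.0212
```

View pics/w3.png

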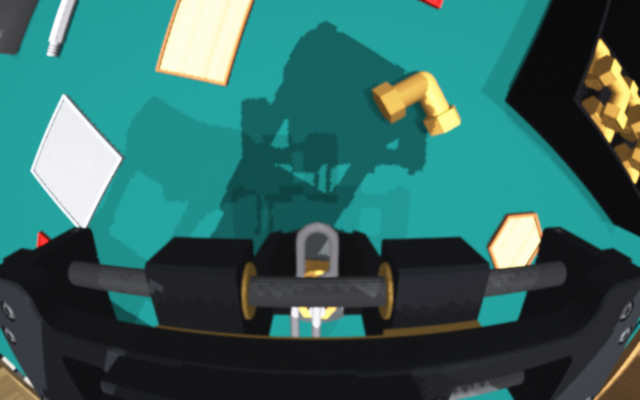

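The clip is drawn out and held: its loop shows between the fingers at (317,240), with the gripper 21 mm open. Next I'll lay it in the dish.

```bash
python3 - <<'E'
from h import *
from cell import manip
a=np.radians(77.9);d=np.array([np.cos(a),np.sin(a)]);n=np.array([-d[1],d[0]])
g=np.array([.4095,.3173])+.027*d-.001*n
q=rot(a-np.pi/2)
def st(t): s=manip.state();print(t,round(s["clock"],2),np.round(s["tool_pos"],4),np.round(s["contact_force"],1),round(s["gripper_width"],4))
manip.move_pose([*g,.13],q);manip.move_linear([*g,.03],.15);manip.move_linear([*g,.006],.05);st("low")
manip.set_gripper(.04,10);st("open")
manip.move_linear([*g,.10],.15)
ax=[.4533,-.014]
manip.move_pose([*ax,.26],rot(np.radians(-60)));st("up")
c=wshot("w4");im1=rectify(c,ax,.052,.06,500)
from cell import cams
t=cams.capture("top");pickle.dump(t,open("top1.pkl","wb"))
b=cv2.resize(t["image"][204:304,158:258],(300,300),interpolation=cv2.INTER_CUBIC)
b=np.vstack([b,np.zeros((200,300,3),np.uint8)])
cv2.imwrite("pics/w4.png",np.hstack([im1,b]))
E
```

```text
low 15.43 [0.4159 0.3434 0.0057] [ 0.1  1.1 -0.3] 0.0208
open 15.9 [0.4162 0.3435 0.0061] [ 0.5 -0.6 -0.1] 0.0403
up 18.13 [ 0.4531 -0.0134  0.2592] [ 1.2 -0.3 -0.8] 0.0398
```

View pics/w4.png

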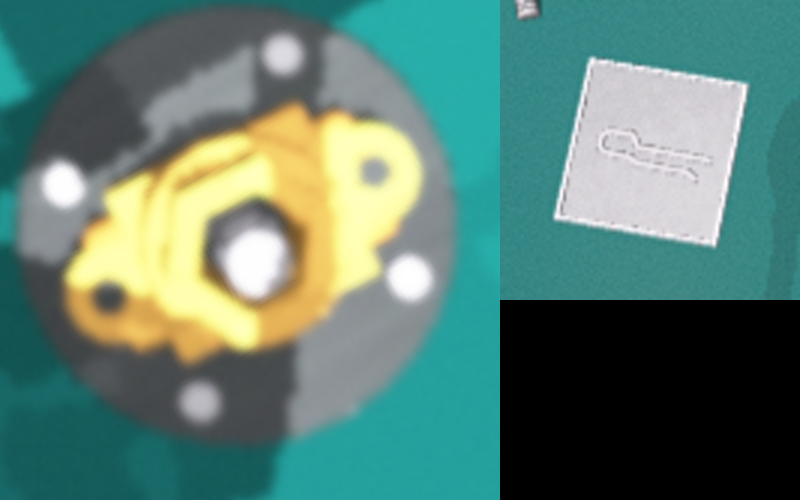

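The clip lies in the middle of the dish. I'll enlarge the nut to find its orientation.

```bash
python3 - <<'E'
from h import *
c=pickle.load(open("w4.pkl","rb"))
im=rectify(c,[.4533,-.014],.052,.03,600)
l=cv2.cvtColor(im,cv2.COLOR_BGR2LAB);l[...,0]=cv2.createCLAHE(3,(4,4)).apply(l[...,0]);im=cv2.cvtColor(l,cv2.COLOR_LAB2BGR)
cv2.imwrite("pics/nut.png",im)
E
```

```text
(no output)
```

View pics/nut.png

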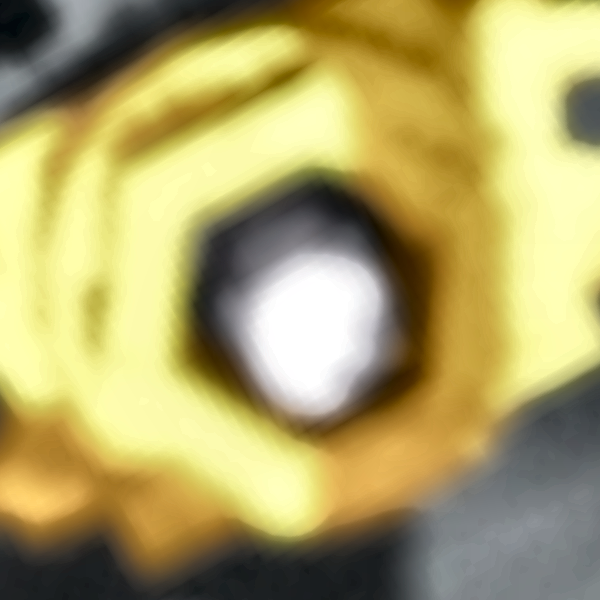

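The nut sits on the axis, centre about (0.4528, −0.0142), with flat normals near 28° + 60k. I'll refine the three tray poses with wrist views before placing anything.

```bash
cat >> h.py <<'E'
def wtray(c,xy,z=.007):
    """outer contour of wooden tray near xy -> centroid(mm), minAreaRect"""
    im=rectify(c,xy,z,.1,1000);hsv=cv2.cvtColor(im,cv2.COLOR_BGR2HSV)
    m=((hsv[...,0]<35)&(hsv[...,1]>35)&(hsv[...,2]>90)).astype(np.uint8)
    m=cv2.morphologyEx(m,cv2.MORPH_OPEN,np.ones((9,9),np.uint8))
    cs,_=cv2.findContours(m,cv2.RETR_EXTERNAL,cv2.CHAIN_APPROX_NONE);k=cv2.convexHull(max(cs,key=cv2.contourArea))[:,0].astype(float)
    w=np.c_[xy[0]*1000+100-k[:,1]*.2,xy[1]*1000+100-k[:,0]*.2].astype(np.float32)
    M=cv2.moments(w[:,None]);r=cv2.minAreaRect(w[:,None])
    return np.array([M["m10"],M["m01"]])/M["m00"],r
E
python3 - <<'E'
from h import *
from cell import manip,inverse_kinematics
T=dict(long=(.635,.222),hex=(.6063,-.211),rnd=(.4184,-.325))
for k,p in T.items():
    for y in np.radians([-60,-30,-90,0]):
        try: manip.move_pose([*p,.24],rot(y));break
        except manip.IKError: pass
    c=wshot("t_"+k);ce,r=wtray(c,p)
    print(k,ce.round(1),np.round(r[0],1),np.round(r[1],1),round(r[2],1),manip.state()["joint_pos"][5],manip.state()["clock"])
E
```

```text
long [636.2 223. ] [636.3 222.6] [129.8  82.9] 14.1 1.3462314705130745 19.425
hex [ 607.3 -210.8] [ 607.4 -211.1] [79.3 88.5] 34.1 0.6736896502076319 21.075
rnd [ 419.1 -324.5] [ 419.2 -324.4] [90.5 90.7] 30.5 0.34027075118818234 22.0083
```

```bash
cat >> h.py <<'E'
def st(t):
    from cell import manip
    s=manip.state();print(t,round(s["clock"],2),np.round(s["tool_pos"],4),np.round(s["contact_force"],1),round(s["gripper_width"],4))
def transfer(xy,z,yaw,txy,tyaw,w,force):
    """grip part at xy with TCP z (6 mm over its underside), set it down in the tray at txy"""
    from cell import manip
    manip.move_pose([*xy,.16],rot(yaw));manip.set_gripper(w+.02,force)
    manip.move_linear([*xy,z],.1);st("at part")
    manip.set_gripper(0,force);st("gripped")
    manip.move_linear([*xy,z+.08],.12);st("lifted")
    if manip.state()["gripper_width"]<w-.006: print("LOST");return
    manip.move_pose([*txy,.09],rot(tyaw));manip.move_linear([*txy,.02],.15)
    manip.move_linear([*txy,.0105],.03);st("low")
    manip.set_gripper(w+.02,force);manip.move_linear([*txy,.12],.2);st("away")
E
python3 - <<'E'
from h import *
from cell import manip
r=np.radians
transfer((.4528,-.0142),.044,r(-32),(.607,-.211),r(-25.9),.04,25)
manip.move_pose([.4533,-.014,.26],rot(r(-60)))
c=wshot("w5")
b=cv2.resize(rectify(c,(.607,-.211),.018,.06,300),(300,300))
b=np.vstack([b,np.zeros((200,300,3),np.uint8)])
cv2.imwrite("pics/w5.png",np.hstack([rectify(c,(.4533,-.014),.038,.04,500),b]));st("x")
E
```

```text
at part 25.02 [ 0.4535 -0.0143  0.0447] [ 0.1  0.4 -0.9] 0.0598
gripped 25.47 [ 0.4532 -0.0142  0.0445] [ 0.1 -0.1  4. ] 0.0398
lifted 26.28 [ 0.4521 -0.0142  0.1233] [ 0.1  0.1 -1. ] 0.0397
low 28.36 [ 0.607  -0.2111  0.0105] [ 0.5 -0.4 -0.2] 0.0397
away 29.54 [ 0.6063 -0.2107  0.1193] [-0.3 -0.1 -0.3] 0.0599
x 30.7 [ 0.4534 -0.0144  0.2588] [ 0.4 -0.1 -0.4] 0.0601
```

View pics/w5.png

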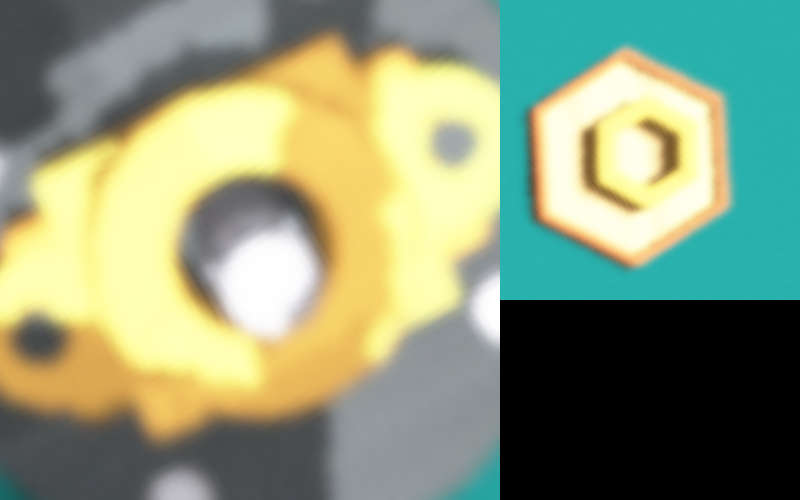

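The nut lies flat and square in the hex tray. The collar centre is at pixel (260,253), giving (0.4528, −0.0156).

```bash
python3 - <<'E'
from h import *
from cell import manip
r=np.radians
transfer((.4528,-.0154),.030,r(-32),(.419,-.3245),r(-40),.054,30)
manip.move_pose([.4533,-.014,.26],rot(r(-60)))
c=wshot("w6")
t=__import__("cell").cams.capture("top")
b=cv2.resize(t["image"][188:288,435:535],(300,300),interpolation=cv2.INTER_CUBIC)
b=np.vstack([b,np.zeros((200,300,3),np.uint8)])
cv2.imwrite("pics/w6.png",np.hstack([rectify(c,(.4533,-.014),.024,.06,500),b]));st("x")
E
```

```text
at part 33.1 [ 0.4535 -0.0155  0.0306] [ 0.2 -0.5 -0.4] 0.0739
gripped 33.56 [ 0.453  -0.0154  0.0304] [-0.8  0.3  4.1] 0.0519
lifted 34.38 [ 0.452  -0.0154  0.1092] [-0.8  0.8 -2.6] 0.0521
low 36.65 [ 0.4189 -0.3245  0.0105] [ 0.3  0.1 -1.8] 0.0521
away 37.86 [ 0.4185 -0.3241  0.1193] [-0.1  0.8 -0.5] 0.074
x 39.25 [ 0.453  -0.0148  0.259 ] [-0.2 -1.   0.5] 0.0738
```

View pics/w6.png

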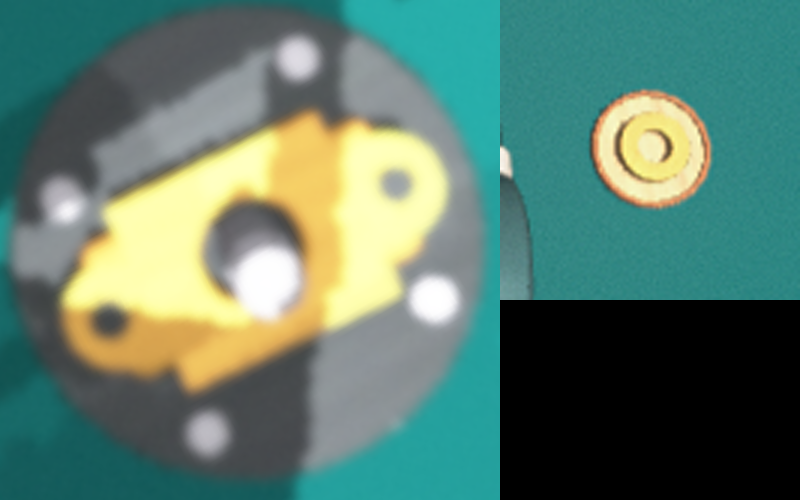

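The collar is centred in the round tray, about 1 mm off. The flange centre is at (252.6,252), giving (0.4528, −0.0146), with its long axis at −65°.

```bash
python3 - <<'E'
from h import *
from cell import manip,cams
r=np.radians
transfer((.4528,-.0146),.016,r(25),(.636,.2228),r(104.1),.048,40)
p=(.636,.2228)
manip.move_pose([*p,.24],rot(r(-60)));c=wshot("w7")
ims=[rectify(c,p,.018,.08,400)]
manip.move_pose([.607,-.211,.24],rot(r(-60)));c=wshot("w8");ims.append(rectify(c,(.607,-.211),.018,.05,400))
cv2.imwrite("pics/w7.png",np.hstack(ims))
manip.move_pose([.4533,-.25,.3],rot(r(-60)))
t=cams.capture("top");cv2.imwrite("pics/top2.png",t["image"]);pickle.dump(t,open("top2.pkl","wb"));st("x")
E
```

```text
at part 42.48 [ 0.4535 -0.0147  0.0166] [0.7 1.  0.6] 0.068
gripped 42.92 [ 0.4526 -0.0147  0.0163] [-2.6 -0.5  4.2] 0.0475
lifted 43.73 [ 0.452  -0.0145  0.0952] [ 0.   0.2 -3.2] 0.0475
low 45.97 [0.636  0.2229 0.0105] [-0.8 -0.8 -2.3] 0.0474
away 47.16 [0.6354 0.2226 0.1192] [-0.2  0.1 -0.7] 0.0683
x 52.05 [ 0.4543 -0.2495  0.2995] [-0.9  0.5  1.2] 0.0678
```

View pics/w7.png

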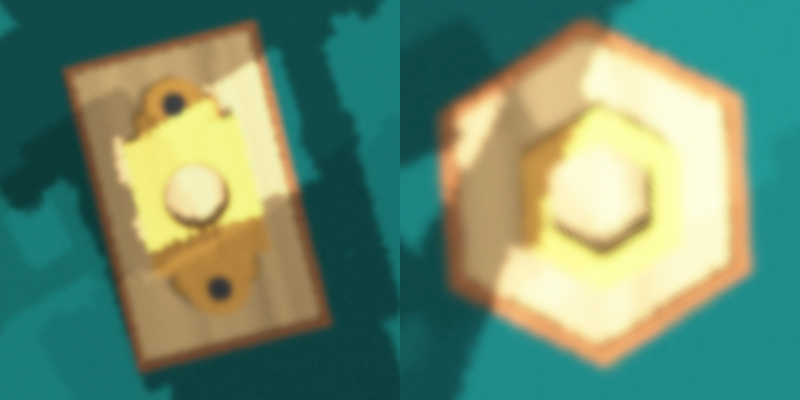

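View pics/top2.png

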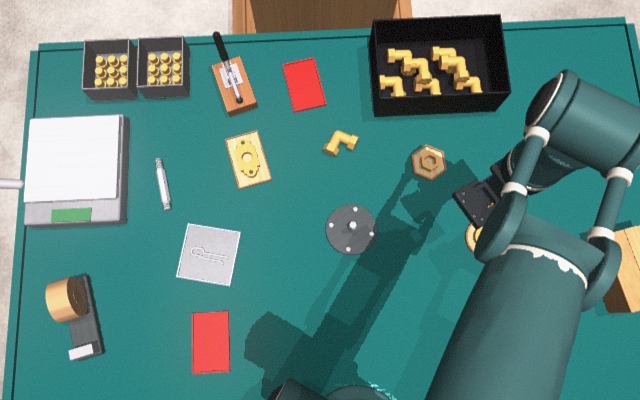

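The pictures show the flange centred lengthwise, with its holes at (173,103) and (219,289). The nut is centred in the hex tray, the clip is at (210,254) in the dish, the plug gauge is unmoved at (163,184), and the post is bare. Handing in.

```bash
python3 -c "
from cell import order;print(order.close_job())"
```

```text
the job is handed in; nothing more can be done
None
```

The job is done and handed in at about 52 s on the robot's clock. I drew the clip out along its own axis and laid it in the middle of the metal dish. The nut, collar and flange then came off one at a time, each into the tray of its own shape. For the flange I used the plain wood oblong tray, not the red ones.

**Last checks:**
- **Parts:** in the pictures the nut, collar and flange lie flat and within about 2 mm of their tray centres. The nut is square to its tray and the flange lengthwise in its own. I judged the clip's centring by eye only.
- **Collar:** it was seen centred just after it was laid down. The arm partly hid it in the last top view.
- **Plug gauge:** it is at the same pixels as at the start.
- **Forces:** wrist readings, taken between moves, stayed at about 5 N or less. The gripper was clear of everything at hand-in.

**Disagreement:** the gripper read 52 mm on the 54 mm collar, against 39.7 mm on the 40 mm nut and 47.5 mm on the 48 mm flange. I did not find out why, but the collar still lifted and landed centred.

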